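# File two tins into the packing lane and hold the gate strip tucked under the lapped plate

## Task

Push the two short tins, one after the other and without lifting them off the board, right in between the lane's rails so that they stand upright in single file. Then lay the ribbed gate strip across the lane's mouth and slide it in so that its leading edge is well tucked (about 30 mm) under the hinged lapped plate, without lifting that plate. Finish while still holding the strip in place, pressed firmly flat on the board, and leave everything else on the bench where it is.

Things in the scene. Friction and masses are not known exactly. Their poses are not given: they have to be found in the camera images.
- board: Fixed plywood packing board 235 (x) x 390 (y) x 12 thick; its top is z = 12 in its frame. Origin on the underside, on the lane's centre line, 60 before the mouth; +y runs along the lane to its end stop, +x away from the robot to the hinged plate. Two tins start on it before the mouth, near x = -50 and +50. The gate strip belongs on it across the mouth, centred on y = 20, length along x.
- lane_mouth (a point): Point on the board's top at the lane's mouth (board y 60), on the centre line. Axes as the board's. From here to the end stop two straight aluminium rails stand 20 high, inner faces 28 either side of the centre line; short flared lips reach 11 before the mouth, their tips about 38 either side.
- lane_end (a point): Point on the board's top at the foot of the end stop (24 high), on the lane's centre line, 110 from the mouth. Axes as the board's.
- lap (a joint): Hinge of the lapped steel plate (70 deep x 60 wide x 4 thick, 120 g), rad: 0 shut and level, grows as its free edge is lifted; it falls back by its weight. Hinged at its far (+x) edge. At 0 there is a slot 9 high and 65 deep between board and plate.
- lap_edge (a point): Middle of the lower free edge (robot side) of the lapped plate; when shut, 9 above the board's top, at x 55, y 20, z 21 in the board's frame.
- tin_a_center (a point): Centre of one short plain metal tin, 48 diameter, 60 high, about 220 g, standing upright (centre 30 above its foot).
- tin_b_center (a point): Centre of the other short plain metal tin, the same as the first.
- strip_tip (a point): Gate strip: dark steel base 130 long (x) x 40 wide (y) x 5 thick with an upright rib to grip, about 160 g. This point: middle of its leading edge, 2.5 above its underside; +x points out of that edge, z up. The rib stops 60 short of it. It starts flat on the bench to the right of the board, leading edge away from the robot.
- strip_rib (a point): Gate strip: centre of its rib, 90 behind the leading edge, on the strip's centre line, 22 above its underside. The rib is 70 long (x), 10 thick (y), and rises from 5 to 39 above the underside. Axes as strip_tip.
- flat_bar: bystander: plain flat steel bar 150 x 40 x 5, with no rib; origin at the centre of its underside. Leave alone.
- tall_can: bystander: tall can, 52 diameter, 110 high, paper label; origin at the centre of its underside. Leave alone.
- tape_roll: bystander: roll of tape lying flat, 70 diameter, 40 high; origin at the centre of its underside. Leave alone.
- film_roll: bystander: upright roll of film with a handle, 84 diameter, 180 high; origin at the centre of its underside. Leave alone.
- tape_gun: bystander: hand tape dispenser, 160 long, 90 high; origin at the centre of its underside. Leave alone.
- cutter: bystander: closed box cutter 150 x 24 x 19; origin at the centre of its underside. Leave alone.
- carton: bystander: small carton 110 x 140 x 80; origin at the centre of its underside. Leave alone.
Not all that is in view belongs to the job. There is more than one size of the part that bears strip_tip; the job needs the largest.

How it is judged (in metres and radians):
On the way, in this order (a step that is already met when the one before it is completed fails the run):
1. one tin stands wholly between the rails (((x of tin_a_center in the frame of board between -0.009 and 0.009 m and y of tin_a_center in the frame of board between 0.082 and 0.16 m and z of tin_a_center in the frame of board below 0.047 m and angle between tin_a_center's own z axis and vertical below 0.1 rad) or (x of tin_b_center in the frame of board between -0.009 and 0.009 m and y of tin_b_center in the frame of board between 0.082 and 0.16 m and z of tin_b_center in the frame of board below 0.047 m and angle between tin_b_center's own z axis and vertical below 0.1 rad))), for 0.2 s.
2. both tins stand between the rails in single file (x of tin_a_center in the frame of board between -0.009 and 0.009 m and y of tin_a_center in the frame of board between 0.082 and 0.16 m and z of each of tin_a_center, tin_b_center in the frame of board below 0.047 m and angle between each of tin_a_center, tin_b_center's own z axis and vertical below 0.1 rad and x of tin_b_center in the frame of board between -0.009 and 0.009 m and y of tin_b_center in the frame of board between 0.082 and 0.16 m), for 0.2 s.
3. the strip's leading edge is tucked under the plate, the strip flat on the board across the mouth (x of strip_tip in the frame of board above 0.075 m and y of strip_tip in the frame of board between 0.008 and 0.032 m and angle between the x axis of board and the x axis of strip_tip, either way round below 0.12 rad and angle between strip_tip's own z axis and vertical below 0.03 rad and z of strip_rib in the frame of board below 0.0365 m and z of strip_tip in the frame of board below 0.0165 m and value of joint lap below 0.03 rad), for 0.2 s.
At the end, for the whole second after the job is handed in: Tins upright (0.1 rad), wholly between the rails; strip across the mouth (12 mm, 0.12 rad), its edge at least 20 mm under the plate, flat on the board (0.03 rad, 2 mm); plate shut (under 0.03 rad); fingers still pressing the strip: it bears on the board with over 5 N (all of step 2 and all of step 3 and contact force between strip and board above 5 N and contact force between the fingers and strip above 2 N); the arm keeps its last pose, push and grip.
It fails at once if the lapped plate was lifted (more than 0.07 rad, 5 mm at its edge) (value of joint lap above 0.07 rad).
It fails at once if a tin was lifted more than 15 mm off the board, or knocked over (z of any of tin_a_center, tin_b_center in the frame of board above 0.057 m or angle between any of tin_a_center, tin_b_center's own z axis and vertical above 0.7 rad).
It fails at once if a bystander was disturbed (moved more than 30 mm) (distance of any of flat_bar, tall_can, tape_roll, film_roll, tape_gun, cutter, carton from where it was at the start of the episode above 0.03 m).
It also fails if it takes over 64 s, if anything falls off the work surface, if the arm or the gripper's body presses on something with over 40 N, if the wrist force passes 120 N, or if a joint passes its speed limit or range.

## Robot

A 6-joint arm with a two-finger parallel gripper is mounted at the origin on the work surface. World frame = base frame: x ahead of the robot, y to its left, z up, the work surface at z = 0. Lengths are in mm, angles in rad, forces in N, time in s.
With the tool pointing down it reaches from about 300 to 775 mm from the base axis. Payload 14.6 kg.
Tool frame: the origin (TCP) lies between the finger pads; the fingertips stand 8 mm ahead of it and the grasp point (between the pads) lies 11 mm behind it; x points along the fingers, y is the direction in which the jaws open and shut, and the axes are right-handed (so a half turn about x gives the same grasp; the last joint's range is limited). The gripper opens to 94 mm and grips with 3 to 60 N. Pads are 16 mm wide; open, the fingers measure 119 mm over their backs; the gripper's body (75 mm by 177 mm) begins 78 mm behind the grasp point.
Start: joints at [-1.273, 0.3, 1.521, -0, 1.321, -0.067], TCP at [196.212, -513.8, 213.446] pointing down, gripper open.
Joint ranges: [-3.03, 3.03], [-0.79, 2.21], [0.23, 2.52], [-1.04, 4.18], [0, 3.07], [-2.55, 2.55]. Speed limits (rad/s): [2.22, 2.22, 2.57, 3.14, 3.14, 3.14].

## Interface

Orientations are given as [roll, pitch, yaw] about the fixed x, y, z axes, in that order (R = Rz(yaw) Ry(pitch) Rx(roll)).
In Python, from cell import telemetry, camera, calibration, order gives the robot as it stands.
- The arm moves only by the shell command python3 -m handwheel 'ROWS' [FORCE]. ROWS is JSON, a list of rows, each a list of 7 numbers: the turn, a rotation vector about the tool's x, y, z as a fraction of full scale, then the shift along the tool's x, y, z as a fraction of full scale, then the opening, from 0 (shut) to 1 (fully open). A call has 1 to 12 rows; each row is the pose to reach, as a shift and turn from the pose measured when the call began, along the tool's axes at that moment, turning the shorter way round; what a row does not reach only later rows make up. Full scale, the value 1, is 300 mm for a shift and pi rad for a turn. A row lasts 1/8 s, in which the tool goes at most 62.5 mm and 10.7 degrees, less where a joint would pass 70% of its speed; a pose out of reach is approached as far as the arm can. A call with a number of a shift or a turn outside -1 to 1 is refused whole. A call with a gripper value outside its range is refused whole. The fingers move at their own pace and stop on an object; FORCE is the grip in N (left out, the last holds). Time passes only in rows, so rows that repeat a pose let the fingers close. It gives the time, the measured TCP pose, the force and the opening at its end, in the units of the state.
- telemetry.read_state(): the state, without advancing time (a new reading comes with each control period).
- camera(name): name is "scene" or "top"; returns the picture (384x512x3 uint8, red, green, blue); there is no depth.
- calibration(name): a dict with "fov_y" (degrees; the focal length in pixels is half the picture's height over the tangent of half this angle, whatever the lens; pixels are square), "cx", "cy" (the principal point, pixels), "k1" (the pictures are not rectified: a ray, as slopes to the right and down, at radius r is drawn at 1 + k1 r^2 times it, then the intrinsics apply), "position" and "attitude" of the camera in the world. Camera axes: x right, y down, z forward; pixel columns grow to the right and rows downward; lengths in mm; the calibration is good to about 2 mm. A picture is of the moment at which its call begins. calibration takes no time and is no camera call.
- order.sign_off(): hands the job in, once; it reports no verdict.
The state is a dict: "clock": time; "joints": joint angles; "qd": joint speeds; "effort": joint torques, N m; "eef_pos": TCP position; "eef_rot": TCP orientation; "wrist_force": force on the tool from outside, world axes, zero at the start; "moment": the same for the moment, N m; "finger_gap": finger opening in mm.
Only numpy, scipy, OpenCV 4.12 (cv2) and the standard library are available. Lean on these libraries where they do the work, as an engineer would, in place of code of your own. Each camera call takes 0.05 s, during which the arm holds its last target.

## Working session

There is one attempt and no reset: what is moved stays moved. The work goes in short steps, Python scripts to look and compute and a shell command to move; the robot and the scene stay as the last step left them, time stands still between calls to the robot, and variables do not carry over. Pictures are saved under pics/ and viewed, and the job is handed in when it is done.

```bash
ls; mkdir -p pics; python3 - <<'E'
from cell import telemetry, camera, calibration
import cv2
s=telemetry.read_state();print(s)
for n in("scene","top"):
    print(calibration(n)); im=camera(n); cv2.imwrite(f"pics/{n}0.png",cv2.resize(im[:,:,::-1],(800,600),interpolation=cv2.INTER_CUBIC)); cv2.imwrite(f"pics/raw_{n}0.png",im[:,:,::-1])
E
```

```text
pics
{'clock': 0.0, 'joints': array([-1.27260570e+00,  3.00483506e-01,  1.52154955e+00,  7.86620671e-06,
        1.32069917e+00, -6.66316060e-02]), 'qd': array([ 6.20658495e-04, -1.57289530e-04,  6.91430486e-05, -1.13137473e-03,
       -1.75785267e-05, -3.17660074e-04]), 'effort': array([ 7.77313089e-04, -5.31810236e+01, -3.52733588e+01,  7.08359038e-02,
        2.43939750e-02, -1.45498775e-04]), 'eef_pos': array([ 196.14281307, -513.57894378,  212.89285907]), 'eef_rot': array([-1.64411394,  1.56965674,  1.862299  ]), 'wrist_force': array([ 0.013678  , -0.47469355, -0.35815006]), 'moment': array([0.00657494, 0.04721452, 0.02293565]), 'finger_gap': 94.43096268880532}
{'fov_y': 54.15550252000141, 'cx': 258.58119615323415, 'cy': 201.61393109390627, 'k1': -0.07105504463281712, 'position': array([1021.41205872, -434.14315838,  899.12263755]), 'attitude': array([-2.50154012, -0.01517267,  0.86515882])}
{'fov_y': 57.85135977221405, 'cx': 253.1139500408699, 'cy': 192.2177552457788, 'k1': 0.032762891445679836, 'position': array([ 368.32282922,    4.88084035, 1094.14634082]), 'attitude': array([-2.95601945, -0.00308921, -1.57406166])}
```

View pics/scene0.png

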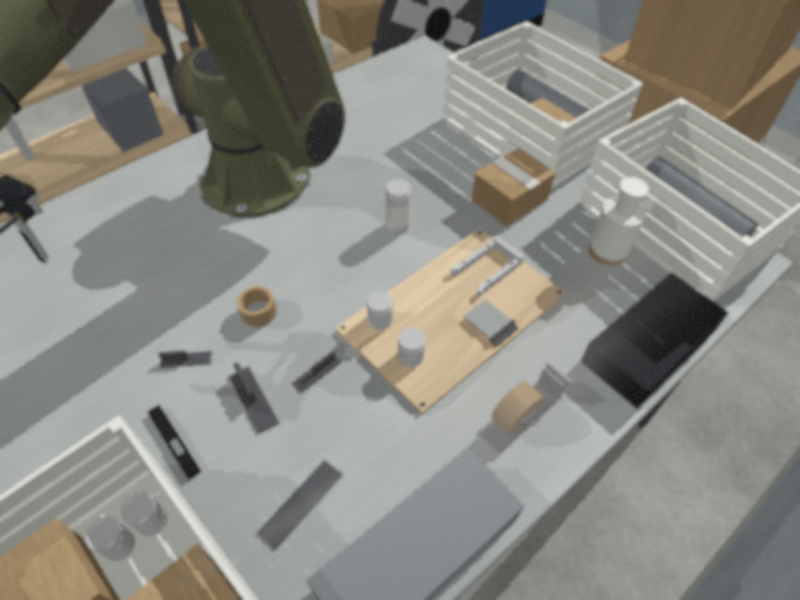

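View pics/top0.png

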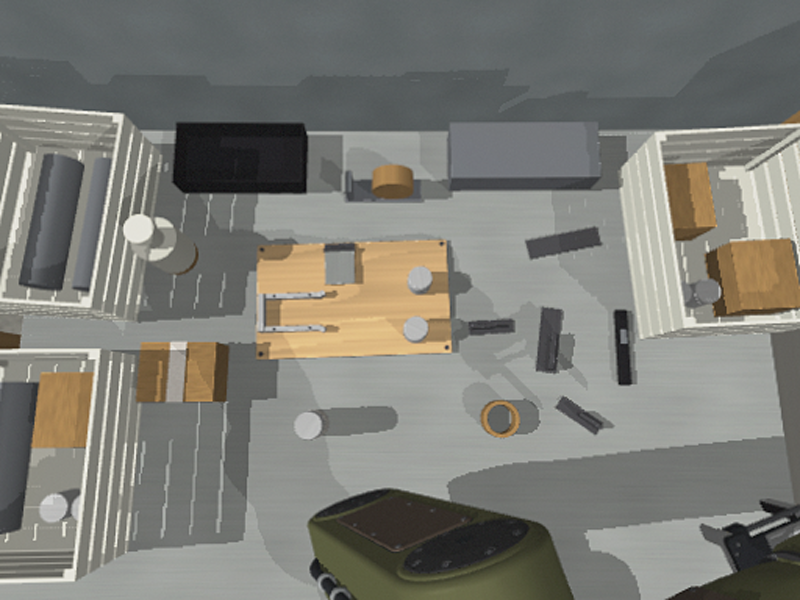

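```bash
cat > h.py <<'E'
import numpy as np, cv2
from cell import calibration, telemetry, camera
from scipy.spatial.transform import Rotation as R
def K(c):
    f=192/np.tan(np.radians(c['fov_y'])/2); return f
def w(n,u,v,z):
    c=calibration(n); f=K(c); d=np.array([(u-c['cx'])/f,(v-c['cy'])/f]); rd=np.hypot(*d); r=rd
    for _ in range(20): r=rd/(1+c['k1']*r*r)
    d=d/(1+c['k1']*r*r)
    D=R.from_euler('xyz',c['attitude']).apply([d[0],d[1],1]); p=c['position']
    return p+D*(z-p[2])/D[2]
def px(n,P):
    c=calibration(n); f=K(c); q=R.from_euler('xyz',c['attitude']).inv().apply(np.array(P)-c['position'])
    d=q[:2]/q[2]; d=d*(1+c['k1']*(d@d)); return d*f+[c['cx'],c['cy']]
def crop(im,x0,y0,x1,y1,s,name):
    cv2.imwrite('pics/'+name,cv2.resize(im[y0:y1,x0:x1],None,fx=s,fy=s,interpolation=cv2.INTER_CUBIC))
def st():
    s=telemetry.read_state(); print(s['clock'],s['eef_pos'].round(1),s['finger_gap'].round(1),'F',s['wrist_force'].round(1)); Rm=R.from_euler('xyz',s['eef_rot']).as_matrix(); print(Rm.round(3)); return s,Rm
E
python3 - <<'E'
from h import *
im=cv2.imread('pics/raw_top0.png')
crop(im,155,145,300,240,5,'c1.png'); crop(im,290,185,410,285,6,'c2.png')
st()
E
```

```text
Traceback (most recent call last):
  File "h.py", line 18, in st
    s=telemetry.read_state(); print(s['clock'],s['eef_pos'].round(1),s['finger_gap'].round(1),'F',s['wrist_force'].round(1)); Rm=R.from_euler('xyz',s['eef_rot']).as_matrix(); print(Rm.round(3)); return s,Rm
                                                                     ^^^^^^^^^^^^^^^^^^^^^
AttributeError: 'float' object has no attribute 'round'
```

View pics/c1.png

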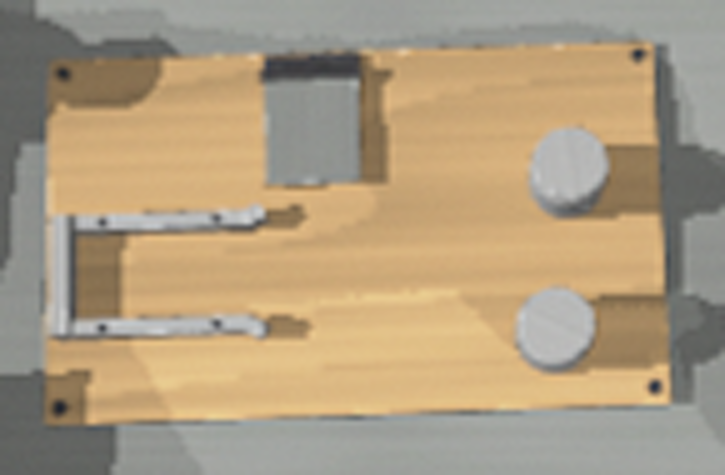

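View pics/c2.png

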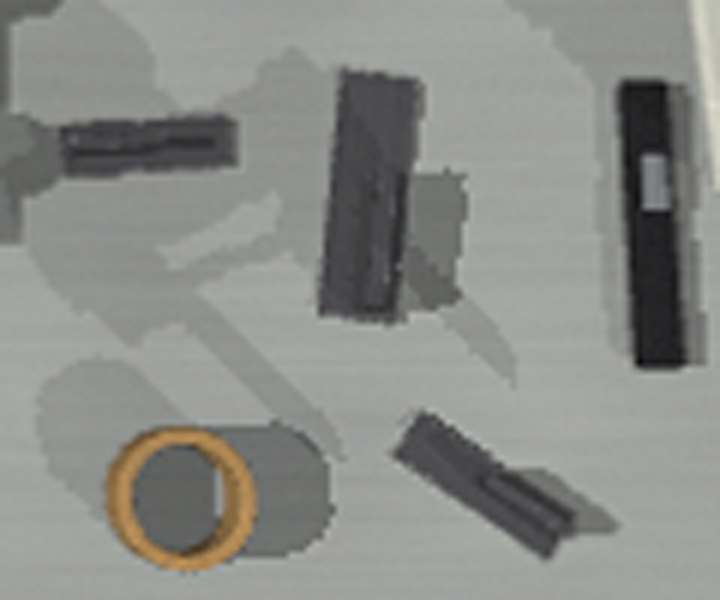

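```bash
sed -i "s/s\['finger_gap'\].round(1)/round(s['finger_gap'],1)/" h.py; python3 - <<'E'
from h import *
f=lambda u,v,z:w('top',155+u/5,145+v/5,z)
g=lambda u,v,z:w('top',290+u/6,185+v/6,z)
np.set_printoptions(suppress=True,precision=1)
c=np.array([f(*p,12) for p in[(47,60),(655,43),(668,403),(45,424)]]);print(c)
print(np.linalg.norm(c-np.roll(c,1,0),axis=1))
# board: corners in board frame; y from?  TL:(+x,+y)
h=[117.5,]
ctr=c.mean(0)
src=np.array([[117.5,195],[117.5,-195],[-117.5,-195],[-117.5,195]])
# unknown y offset; fit rigid
a=src;b=(c-ctr)[:,:2]
H=a.T@b;th=np.arctan2(H[0,1]-H[1,0],H[0,0]+H[1,1]);print('ctr',ctr,'yaw',th)
Rb=np.array([[np.cos(th),-np.sin(th)],[np.sin(th),np.cos(th)]])
tob=lambda P:(P[:2]-ctr[:2])@Rb
for n,(u,v,z) in dict(ta=(570,163,72),tb=(556,323,72),e1=(73,216,36),e2=(73,336,36),railU=(265,212,32),railL=(265,325,32),lapL=(267,184,25),lapR=(359,182,25),lapTL=(265,78,25),lapTR=(359,76,25)).items():
  P=f(u,v,z);print(n,P,tob(P))
s=np.array([g(*p,5) for p in[(343,68),(424,80),(406,325),(318,314)]]);print(s);print(np.linalg.norm(s-np.roll(s,1,0),axis=1))
print('rib',g(377,180,39),g(368,308,39), g(403,175,39),g(390,300,39))
st()
E
```

```text
[[ 687.6  286.1   12. ]
 [ 698.3 -105.9   12. ]
 [ 465.5 -109.2   12. ]
 [ 453.8  277.1   12. ]]
[234.  392.2 232.9 386.5]
ctr [576.3  87.   12. ] yaw 0.02805300966690703
ta [604.9 -47.   72. ] [  24.9 -134.8]
tb [507.7 -37.5  72. ] [ -72.1 -122.6]
e1 [580.3 259.6  36. ] [  8.9 172.4]
e2 [505.5 256.5  36. ] [-66.  171.4]
railU [583.4 141.5  32. ] [ 8.6 54.2]
railL [512.4 140.   32. ] [-62.4  54.7]
lapL [602.7 141.5  25. ] [28.  53.7]
lapR [603.9  83.6  25. ] [27.5 -4.2]
lapTL [671.8 144.1  25. ] [97.  54.4]
lapTR [673.   84.4  25. ] [96.6 -5.4]
[[ 558.7 -298.     5. ]
 [ 552.1 -340.3    5. ]
 [ 423.7 -323.1    5. ]
 [ 429.4 -278.     5. ]]
[130.8  42.8 129.6  45.4]
rib [ 495.  -302.6   39. ] [ 430.4 -294.4   39. ] [ 497.5 -315.9   39. ] [ 434.4 -305.6   39. ]
0.1 [ 196.1 -513.6  213. ] 93.8 F [ 0.2  0.3 -0.7]
[[-0.   0.4 -0.9]
 [ 0.  -0.9 -0.4]
 [-1.  -0.  -0. ]]
```

```bash
cat >> h.py <<'E'
O=np.array([548.8,90.9,0.]); BY=0.028
cb,sb=np.cos(BY),np.sin(BY)
def b2w(x,y,z): return np.array([O[0]+cb*x-sb*y,O[1]+sb*x+cb*y,z])
def w2b(P): d=np.array(P)-O; return np.array([cb*d[0]+sb*d[1],-sb*d[0]+cb*d[1],d[2]])
def togo(P,yaw=BY):
    "target TCP world, tool y along yaw, pointing down -> row numbers"
    s=telemetry.read_state(); Rm=R.from_euler('xyz',s['eef_rot']).as_matrix()
    X=np.array([0,0,-1.]);Y=np.array([np.cos(yaw),np.sin(yaw),0]);T=np.stack([X,Y,np.cross(X,Y)],1)
    d=np.array(P)-s['eef_pos']
    print('t',round(s['clock'],2),'at board',w2b(s['eef_pos']).round(1),'gap',round(s['finger_gap'],1),'F',np.round(s['wrist_force'],1))
    print(' turn',(R.from_matrix(Rm.T@T).as_rotvec()/np.pi).round(4),'shift',(Rm.T@d/300).round(4),'dist',np.linalg.norm(d).round(0))
E
python3 - <<'E'
from h import *
np.set_printoptions(suppress=True,precision=3)
st()
for n,u,v,z in(('film',178,262,0),('tall',308,424,110),('tape',500,418,40),('smallstrip',468,327,5)): print(n,w('top',u*.64,v*.64,z))
togo(b2w(52.3,-180,213))
togo((b2w(52.3,-180,213)+[196.,-514,213])/2)
togo(b2w(52.3,-180,44))
E
```

```text
0.1 [ 196.1 -513.6  213. ] 93.8 F [ 0.2  0.3 -0.7]
[[-0.     0.357 -0.934]
 [ 0.001 -0.934 -0.357]
 [-1.    -0.001 -0.   ]]
film [655.456 449.552   0.   ]
tall [331.573 156.272 110.   ]
tape [ 338.869 -196.284   40.   ]
smallstrip [ 517.534 -145.6      5.   ]
t 0.1 at board [-369.5 -594.4  213. ] gap 93.8 F [ 0.2  0.3 -0.7]
 turn [-0.393 -0.     0.   ] shift [ 0.001 -0.839 -1.783] dist 591.0
t 0.1 at board [-369.5 -594.4  213. ] gap 93.8 F [ 0.2  0.3 -0.7]
 turn [-0.393 -0.     0.   ] shift [ 0.    -0.419 -0.891] dist 295.0
t 0.1 at board [-369.5 -594.4  213. ] gap 93.8 F [ 0.2  0.3 -0.7]
 turn [-0.393 -0.     0.   ] shift [ 0.564 -0.839 -1.783] dist 615.0
```

```bash
python3 -m handwheel '[[-0.2,0,0,0,-0.42,-0.89,0.36],[-0.2,0,0,0,-0.42,-0.89,0.36],[-0.3,0,0,0,-0.42,-0.89,0.36],[-0.393,0,0,0,-0.42,-0.89,0.36],[-0.393,0,0,0,-0.42,-0.89,0.36],[-0.393,0,0,0,-0.42,-0.89,0.36],[-0.393,0,0,0,-0.42,-0.89,0.36]]' 20; python3 -c "
from h import *
togo(b2w(52.3,-181,213)); togo(b2w(52.3,-181,44))"
```

```text
clock: 0.98
eef_pos: [400.9, -300.0, 212.8]
eef_rot: [-2.645, 1.569, 2.102]
wrist_force: [-0.2, -0.5, 0.3]
finger_gap: 34.5
t 0.97 at board [-158.8 -386.6  212.8] gap 34.5 F [-0.2 -0.5  0.3]
 turn [ 0.0022 -0.0004  0.0002] shift [-2.000e-04  7.082e-01 -6.806e-01] dist 295.0
t 0.97 at board [-158.8 -386.6  212.8] gap 34.5 F [-0.2 -0.5  0.3]
 turn [ 0.0022 -0.0004  0.0002] shift [ 0.5631  0.7086 -0.6798] dist 340.0
```

```bash
python3 -m handwheel '[[0,0,0,0,0.708,-0.68,0.36],[0,0,0,0,0.708,-0.68,0.36],[0,0,0,0,0.708,-0.68,0.36],[0,0,0,0,0.708,-0.68,0.36],[0,0,0,0,0.708,-0.68,0.36],[0,0,0,0.25,0.708,-0.68,0.36],[0,0,0,0.4,0.708,-0.68,0.36],[0,0,0,0.5,0.708,-0.68,0.36],[0,0,0,0.5,0.708,-0.68,0.36]]'; python3 - <<'E'
from h import *
togo(b2w(52.3,-181,44))
im=camera('top')[:,:,::-1]; cv2.imwrite('pics/raw1.png',im); crop(im,155,130,315,250,5,'c3.png')
im=camera('scene')[:,:,::-1];  crop(im,180,130,380,280,4,'s3.png')
E
```

```text
clock: 2.1
eef_pos: [604.7, -88.3, 60.7]
eef_rot: [-2.013, 1.565, 2.734]
wrist_force: [0.3, -0.5, 0.3]
finger_gap: 33.8
t 2.1 at board [  50.9 -180.7   60.7] gap 33.8 F [ 0.3 -0.5  0.3]
 turn [ 0.0022 -0.0008  0.0017] shift [0.0555 0.0051 0.0013] dist 17.0
```

View pics/c3.png

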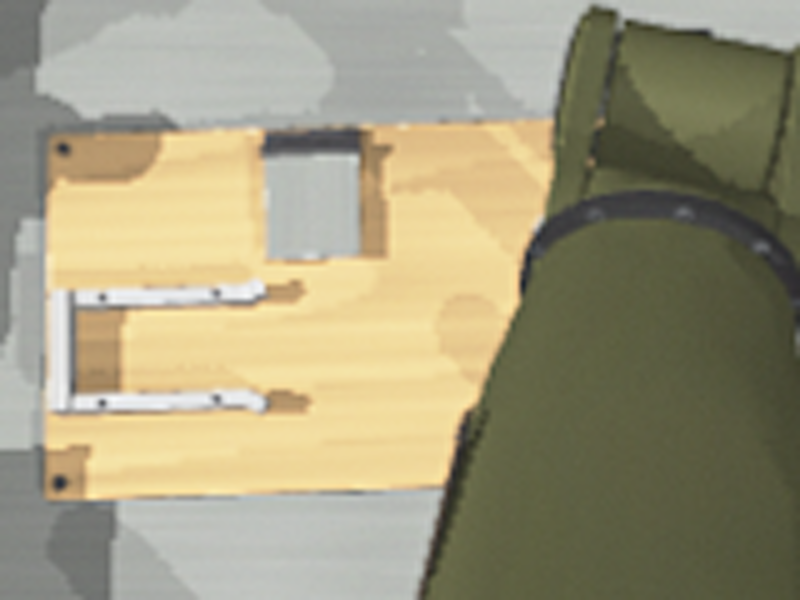

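View pics/s3.png

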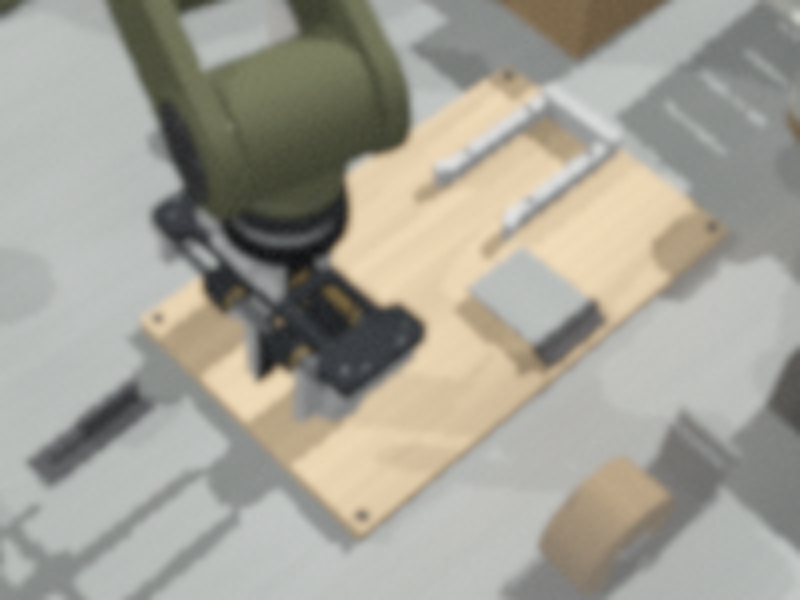

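```bash
python3 -m handwheel '[[0.002,0,0.002,0.0555,0.005,0,0.36],[0.002,0,0.002,0.0555,0.005,0,0.36],[0.002,0,0.002,0.0555,0.005,-0.03,0.36],[0.002,0,0.002,0.0555,0.005,-0.07,0.36],[0.002,0,0.002,0.0555,-0.010,-0.116,0.36],[0.002,0,0.002,0.0555,-0.026,-0.163,0.36],[0.002,0,0.002,0.0555,-0.042,-0.21,0.36],[0.002,0,0.002,0.0555,-0.057,-0.257,0.36],[0.002,0,0.002,0.0555,-0.072,-0.304,0.36],[0.002,0,0.002,0.0555,-0.088,-0.351,0.36],[0.002,0,0.002,0.0555,-0.104,-0.398,0.36],[0.002,0,0.002,0.0555,-0.104,-0.398,0.36]]'; python3 - <<'E'
from h import *
togo(b2w(0,5,44))
im=camera('top')[:,:,::-1]; cv2.imwrite('pics/raw2.png',im); crop(im,155,130,315,250,5,'c4.png')
im=camera('scene')[:,:,::-1];  crop(im,180,130,380,280,4,'s4.png')
E
```

```text
clock: 3.7
eef_pos: [570.7, 30.7, 47.4]
eef_rot: [1.808, 1.565, 0.266]
wrist_force: [-0.4, -0.2, 0.4]
finger_gap: 33.6
t 3.7 at board [ 20.2 -60.8  47.4] gap 33.6 F [-0.4 -0.2  0.4]
 turn [ 0.0005 -0.0005 -0.0019] shift [ 0.0114 -0.067  -0.2194] dist 69.0
```

View pics/c4.png

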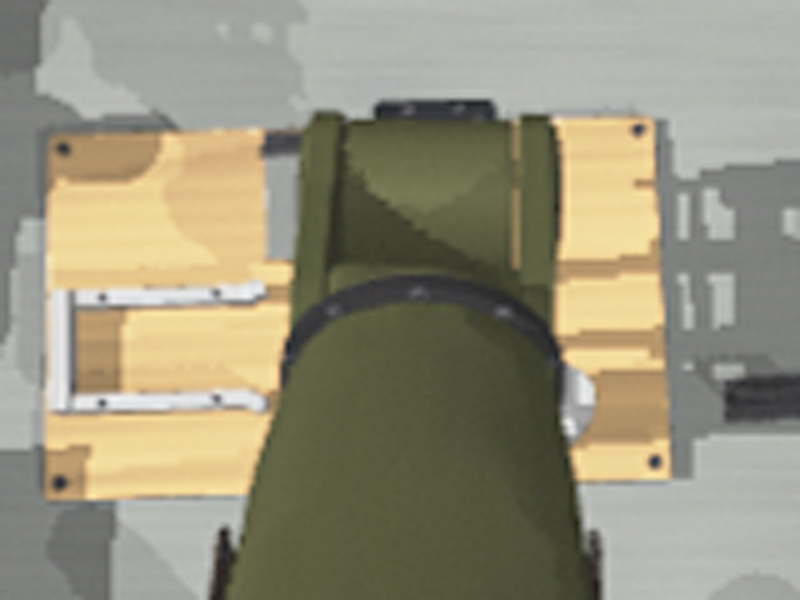

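View pics/s4.png

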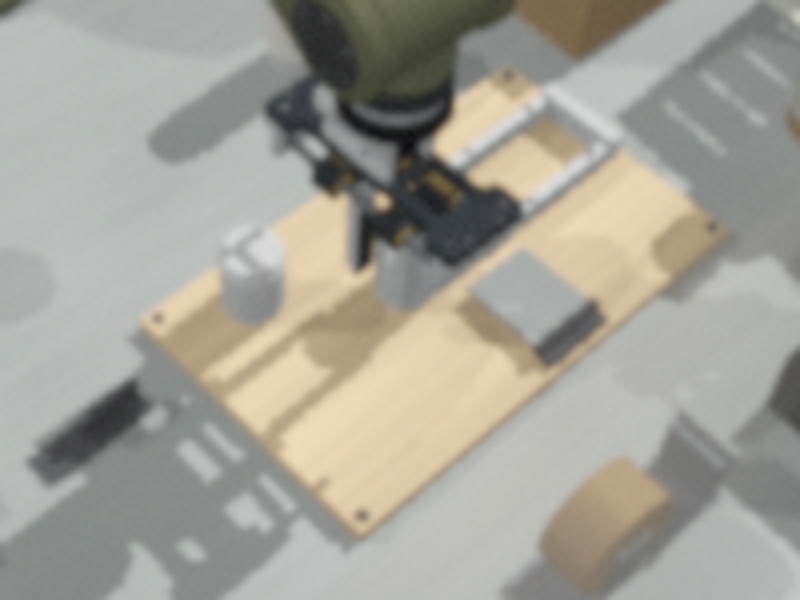

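```bash
python3 -m handwheel '[[0,0,-0.001,0.006,-0.017,-0.05,0.36],[0,0,-0.001,0.006,-0.034,-0.1,0.36],[0,0,-0.001,0.006,-0.05,-0.15,0.36],[0,0,-0.001,0.006,-0.067,-0.2,0.36],[0,0,-0.001,0.006,-0.067,-0.22,0.36],[0,0,-0.001,0.006,-0.067,-0.25,0.36],[0,0,-0.001,0.006,-0.067,-0.28,0.36],[0,0,-0.001,0.006,-0.067,-0.31,0.36],[0,0,-0.001,0.006,-0.067,-0.35,0.36],[0,0,-0.001,0.006,-0.067,-0.39,0.36]]'; python3 - <<'E'
from h import *
togo(b2w(0,113,45))
im=camera('scene')[:,:,::-1];  crop(im,180,130,380,280,4,'s5.png')
E
```

```text
clock: 5.05
eef_pos: [547.6, 146.9, 45.7]
eef_rot: [1.973, 1.567, 0.431]
wrist_force: [-0.1, -0.3, 0.6]
finger_gap: 33.9
t 5.05 at board [ 0.4 56.  45.7] gap 33.9 F [-0.1 -0.3  0.6]
 turn [ 0.0002 -0.0004 -0.001 ] shift [ 0.0024 -0.0011 -0.1899] dist 57.0
```

View pics/s5.png

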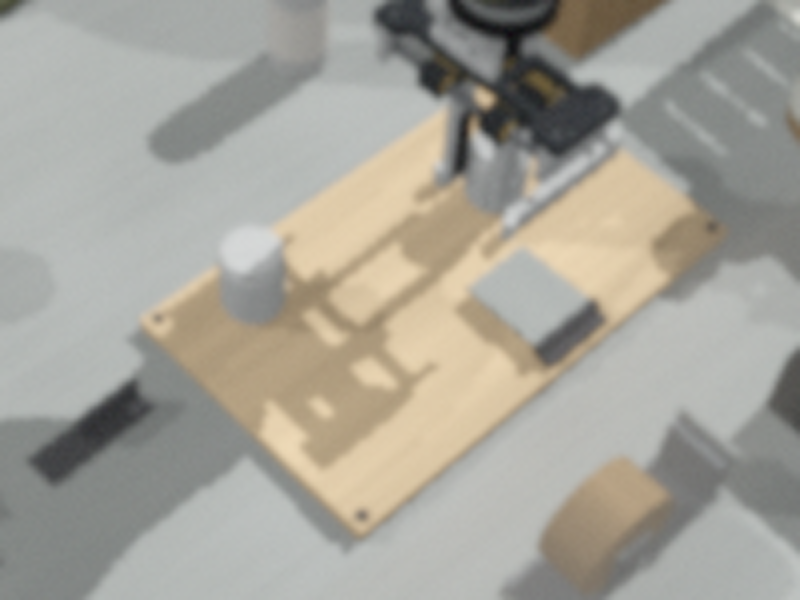

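```bash
python3 -m handwheel '[[0,0,-0.001,0.002,-0.001,-0.05,0.36],[0,0,-0.001,0.002,-0.001,-0.09,0.36],[0,0,-0.001,0.002,-0.001,-0.13,0.36],[0,0,-0.001,0.002,-0.001,-0.16,0.36],[0,0,-0.001,0.002,-0.001,-0.19,0.36],[0,0,-0.001,0.002,-0.001,-0.19,0.36],[0,0,-0.001,0,-0.001,-0.12,0.36],[0,0,-0.001,-0.15,-0.001,-0.1,0.36],[0,0,-0.001,-0.3,-0.001,-0.1,0.36],[0,0,-0.001,-0.3,-0.001,-0.1,0.36]]'; python3 - <<'E'
from h import *
togo(b2w(-44.7,-169,120))
im=camera('top')[:,:,::-1]; cv2.imwrite('pics/raw6.png',im); crop(im,155,130,315,250,5,'c6.png')
im=camera('scene')[:,:,::-1];  crop(im,180,130,380,280,4,'s6.png')
E
```

```text
clock: 6.35
eef_pos: [547.5, 176.8, 139.1]
eef_rot: [2.034, 1.564, 0.492]
wrist_force: [-0.5, 0.8, -0.6]
finger_gap: 34.0
t 6.35 at board [  1.2  85.9 139.1] gap 34.0 F [-0.5  0.8 -0.6]
 turn [ 0.0001 -0.0009 -0.0018] shift [ 0.0605 -0.1535  0.8498] dist 260.0
```

View pics/s6.png

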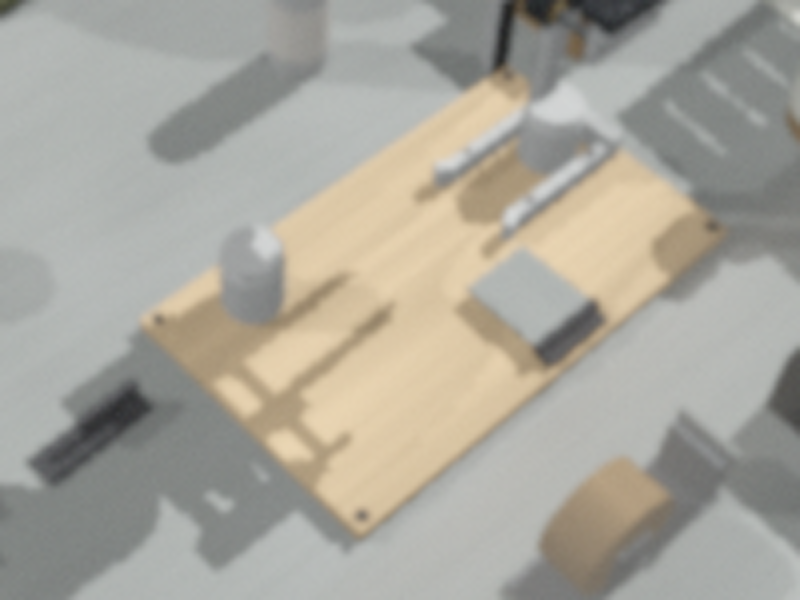

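View pics/c6.png

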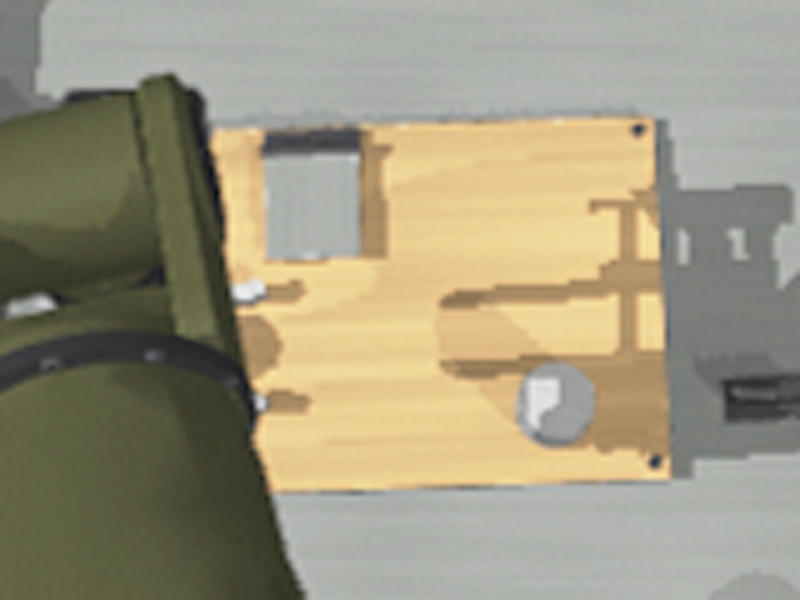

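```bash
python3 -m handwheel '[[0,0,-0.001,0,-0.153,0.85,0.36],[0,0,-0.001,0,-0.153,0.85,0.36],[0,0,-0.001,0,-0.153,0.85,0.36],[0,0,-0.001,0,-0.153,0.85,0.36],[0,0,-0.001,0,-0.153,0.85,0.36],[0,0,-0.001,0,-0.153,0.85,0.36],[0,0,-0.001,0.15,-0.153,0.85,0.36],[0,0,-0.001,0.25,-0.153,0.85,0.36],[0,0,-0.001,0.31,-0.153,0.85,0.36],[0,0,-0.001,0.31,-0.153,0.85,0.36]]'; python3 - <<'E'
from h import *
togo(b2w(-44.7,-169,45))
E
```

```text
clock: 7.7
eef_pos: [506.7, -77.7, 40.6]
eef_rot: [-1.946, 1.564, 2.797]
wrist_force: [0.0, 0.7, 0.6]
finger_gap: 33.6
t 7.7 at board [ -46.9 -167.3   40.6] gap 33.6 F [0.  0.7 0.6]
 turn [ 0.0008 -0.0008  0.002 ] shift [-0.0148  0.0071  0.0055] dist 5.0
```

```bash
python3 -m handwheel '[[0.001,0,0.002,-0.015,0.007,0,0.36],[0.001,0,0.002,-0.015,0.007,-0.03,0.36],[0.001,0,0.002,-0.015,0.007,-0.065,0.36],[0.001,0,0.002,-0.015,0.021,-0.11,0.36],[0.001,0,0.002,-0.015,0.035,-0.155,0.36],[0.001,0,0.002,-0.015,0.048,-0.2,0.36],[0.001,0,0.002,-0.015,0.062,-0.245,0.36],[0.001,0,0.002,-0.015,0.075,-0.29,0.36],[0.001,0,0.002,-0.015,0.089,-0.335,0.36],[0.001,0,0.002,-0.015,0.102,-0.38,0.36],[0.001,0,0.002,-0.015,0.116,-0.425,0.36],[0.001,0,0.002,-0.015,0.116,-0.425,0.36]]'; python3 - <<'E'
from h import *
togo(b2w(0,63,45))
im=camera('scene')[:,:,::-1];  crop(im,180,130,380,280,4,'s7.png')
E
```

```text
clock: 9.2
eef_pos: [537.7, 51.8, 45.0]
eef_rot: [-3.086, 1.568, 1.655]
wrist_force: [-0.1, 0.5, 0.3]
finger_gap: 33.9
t 9.2 at board [-12.2 -38.7  45. ] gap 33.9 F [-0.1  0.5  0.3]
 turn [ 0.0001 -0.0009  0.    ] shift [ 0.0009  0.0409 -0.3391] dist 102.0
```

View pics/s7.png

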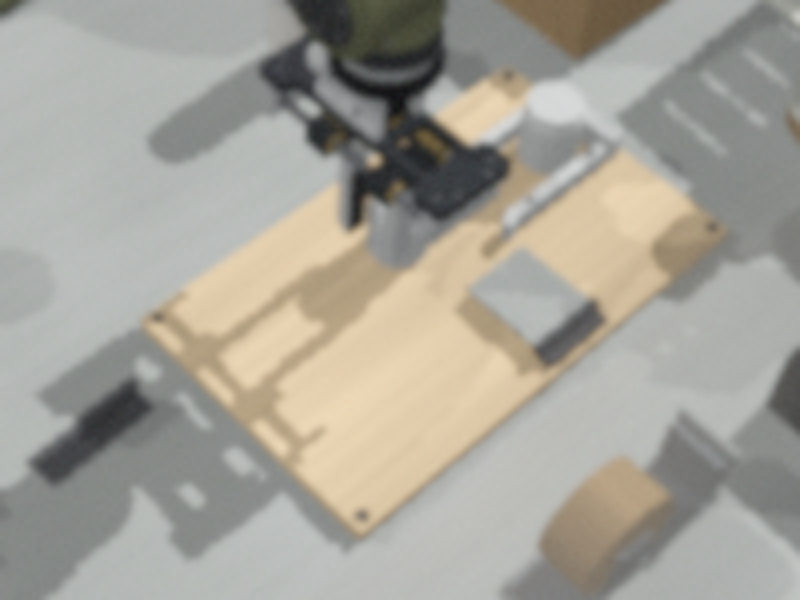

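```bash
python3 -m handwheel '[[0,0,0,0.001,0.014,-0.043,0.36],[0,0,0,0.001,0.028,-0.087,0.36],[0,0,0,0.001,0.041,-0.13,0.36],[0,0,0,0.001,0.041,-0.165,0.36],[0,0,0,0.001,0.041,-0.2,0.36],[0,0,0,0.001,0.041,-0.235,0.36],[0,0,0,0.001,0.041,-0.27,0.36],[0,0,0,0.001,0.041,-0.305,0.36],[0,0,0,0.001,0.041,-0.345,0.36],[0,0,0,0.001,0.041,-0.345,0.36],[0,0,0,0.001,0.041,-0.345,0.36]]'; python3 - <<'E'
from h import *
togo(b2w(0,63,45))
im=camera('scene')[:,:,::-1];  crop(im,180,130,380,280,4,'s8.png')
E
```

```text
clock: 10.62
eef_pos: [546.9, 155.1, 44.9]
eef_rot: [-2.995, 1.568, 1.746]
wrist_force: [0.4, 0.3, 0.1]
finger_gap: 33.7
t 10.62 at board [-0.1 64.2 44.9] gap 33.7 F [0.4 0.3 0.1]
 turn [ 0.     -0.0008  0.0001] shift [-0.0004  0.0005  0.004 ] dist 1.0
```

View pics/s8.png

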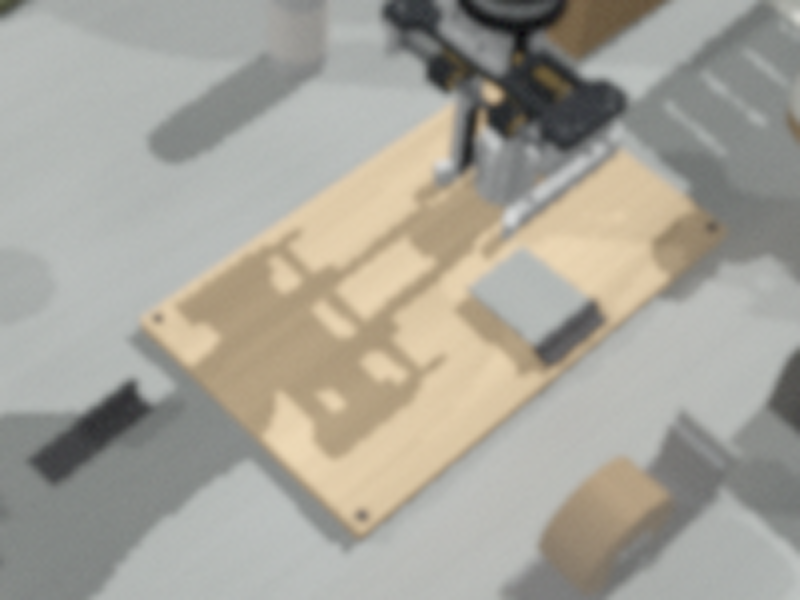

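```bash
python3 -m handwheel '[[0,0,0,0,0,0.06,0.36],[0,0,0,-0.1,0,0.13,0.36],[0,0,0,-0.3,0,0.2,0.36],[0,0,0,-0.45,0,0.4,0.36],[0,0,0,-0.5,0,0.6,0.36],[0,0,0,-0.5,0,0.8,0.7],[0,0,0,-0.5,0,1,0.7],[0,0,0,-0.5,0,1,0.7],[0,0,0,-0.5,0,1,0.7]]'; python3 - <<'E'
from h import *
togo([465,-304,190],-1.45)
togo([465,-304,190],1.69)
im=camera('top')[:,:,::-1]; cv2.imwrite('pics/raw9.png',im); crop(im,155,130,315,250,5,'c9.png');crop(im,290,185,410,285,6,'c9b.png')
im=camera('scene')[:,:,::-1];cv2.imwrite('pics/rs9.png',im);  crop(im,180,130,380,280,4,'s9.png')
E
```

```text
clock: 11.8
eef_pos: [554.8, -146.2, 193.9]
eef_rot: [-2.905, 1.568, 1.834]
wrist_force: [-0.5, 1.2, 0.8]
finger_gap: 65.5
t 11.8 at board [  -0.6 -237.2  193.9] gap 65.5 F [-0.5  1.2  0.8]
 turn [ 0.4699 -0.0006  0.0009] shift [ 0.0118 -0.3132  0.5181] dist 182.0
t 11.8 at board [  -0.6 -237.2  193.9] gap 65.5 F [-0.5  1.2  0.8]
 turn [-0.5296 -0.0009 -0.0006] shift [ 0.0118 -0.3132  0.5181] dist 182.0
```

View pics/c9.png

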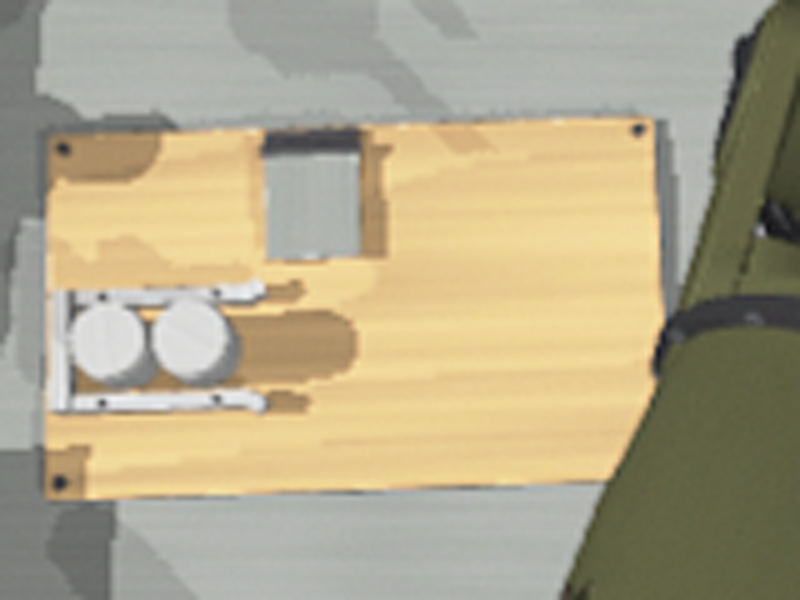

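View pics/s9.png

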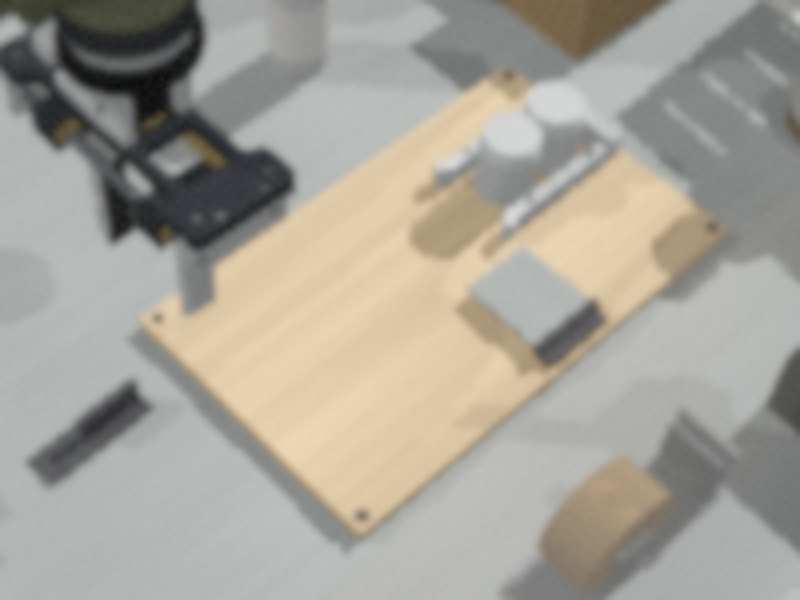

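View pics/c9b.png

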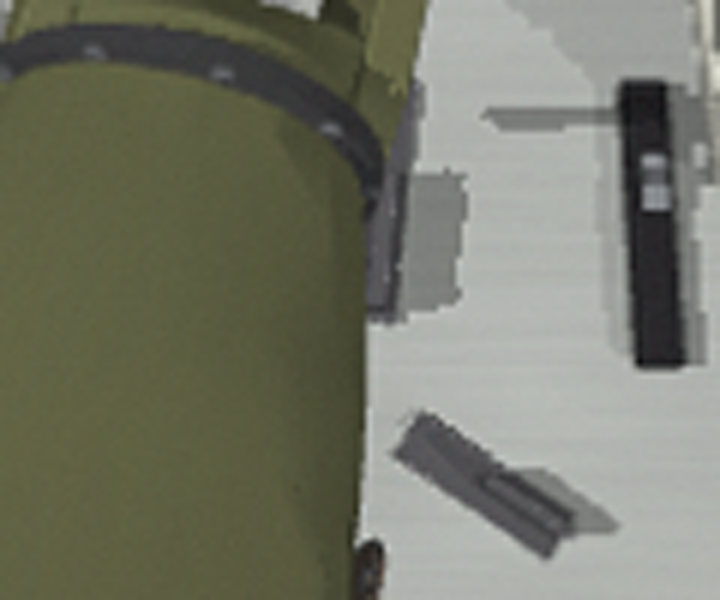

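```bash
python3 - <<'E'
from h import *
np.set_printoptions(suppress=True,precision=1)
im=cv2.imread('pics/raw_scene0.png')
crop(im,130,215,190,285,8,'s0strip.png')
f=lambda u,v,z:w('top',155+u/5,130+v/5,z)
for p in((110,341),(192,340)): print('tin',w2b(f(*p,72)))
tip=np.array([555.4,-319.2]);d=np.array([.99,-.143]);n=np.array([.143,.99])
for a,b,z in((0,20,5),(0,-20,5),(-130,20,5),(-130,-20,5),(-60,0,39),(-125,0,39)):
  P=[*(tip+a*d+b*n),z]; q=px('scene',P); print(a,b,((q-[130,215])*8).round(0))
togo([465.5,-305.5,190],-1.71)
E
```

```text
tin [ -2.3 137.   72. ]
tin [-3.2 88.3 72. ]
0 20 [383. 441.]
0 -20 [270. 499.]
-130 20 [224. 152.]
-130 -20 [117. 204.]
-60 0 [232. 280.]
-125 0 [155. 136.]
t 11.9 at board [  -0.2 -235.7  194.1] gap 65.3 F [0.4 0.9 1. ]
 turn [ 0.6 -0.   0. ] shift [ 0.  -0.3  0.5] dist 184.0
```

View pics/s0strip.png

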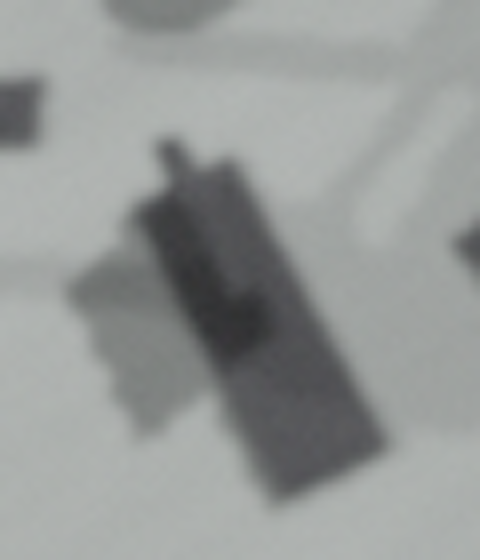

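```bash
python3 -m handwheel '[[0.1,0,0,0.01,-0.308,0.52,0.4],[0.2,0,0,0.01,-0.308,0.52,0.4],[0.3,0,0,0.01,-0.308,0.52,0.4],[0.4,0,0,0.01,-0.308,0.52,0.4],[0.45,0,0,0.01,-0.308,0.52,0.4],[0.5,0,0,0.01,-0.308,0.52,0.4],[0.553,0,0,0.01,-0.308,0.52,0.4],[0.553,0,0,0.01,-0.308,0.52,0.4],[0.553,0,0,0.01,-0.308,0.52,0.4],[0.553,0,0,0.01,-0.308,0.52,0.4],[0.553,0,0,0.01,-0.308,0.52,0.4]]'; python3 - <<'E'
from h import *
togo([466.5,-304.5,100],-1.71)
togo([466.5,-304.5,17],-1.71)
s,_=st();print(s['joints'].round(2))
im=camera('scene')[:,:,::-1];crop(im,80,180,230,300,5,'s10.png')
E
```

```text
clock: 13.28
eef_pos: [467.7, -302.2, 190.8]
eef_rot: [-1.278, 1.568, 1.728]
wrist_force: [1.2, -0.5, -0.0]
finger_gap: 37.6
t 13.28 at board [ -92.  -390.7  190.8] gap 37.6 F [ 1.2 -0.5 -0. ]
 turn [0.0011 0.0003 0.0009] shift [0.3027 0.009  0.0028] dist 91.0
t 13.28 at board [ -92.  -390.7  190.8] gap 37.6 F [ 1.2 -0.5 -0. ]
 turn [0.0011 0.0003 0.0009] shift [0.5794 0.0097 0.0026] dist 174.0
13.275 [ 467.7 -302.2  190.8] 37.6 F [ 1.2 -0.5 -0. ]
[[-0.    -0.135 -0.991]
 [ 0.003 -0.991  0.135]
 [-1.    -0.003  0.001]]
[-0.64  0.34  1.53  0.    1.28  1.07]
```

View pics/s10.png

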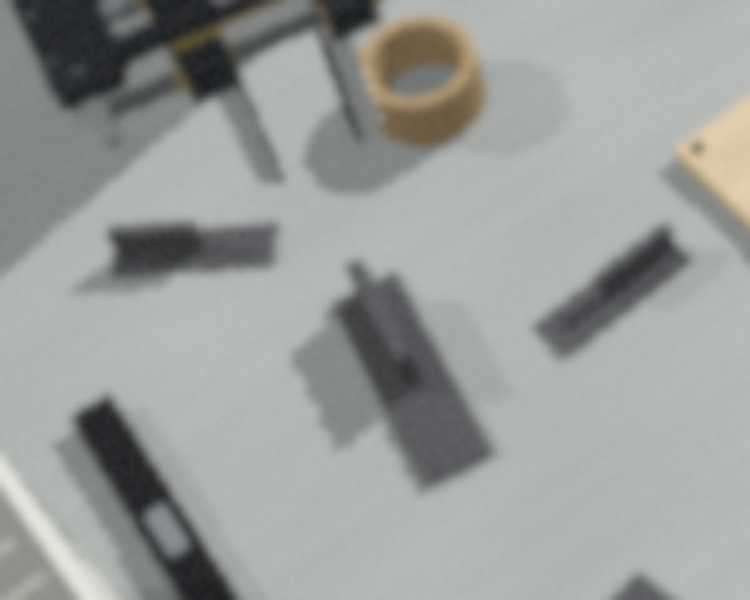

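```bash
python3 -m handwheel '[[0.001,0,0.001,0.2,0.009,0.003,0.4],[0.001,0,0.001,0.35,0.009,0.003,0.4],[0.001,0,0.001,0.45,0.009,0.003,0.4],[0.001,0,0.001,0.5,0.009,0.003,0.4],[0.001,0,0.001,0.5,0.009,0.003,0.4]]'; python3 - <<'E'
from h import *
togo([466.5,-304.5,15.5],-1.71)
im=camera('scene')[:,:,::-1];crop(im,80,180,230,300,5,'s11.png')
E
```

```text
clock: 13.95
eef_pos: [466.4, -304.2, 40.6]
eef_rot: [0.025, 1.569, 3.029]
wrist_force: [0.4, -0.5, 0.6]
finger_gap: 37.6
t 13.95 at board [ -93.5 -392.7   40.6] gap 37.6 F [ 0.4 -0.5  0.6]
 turn [ 0.0006  0.0005 -0.    ] shift [ 0.0836  0.0008 -0.0007] dist 25.0
```

View pics/s11.png

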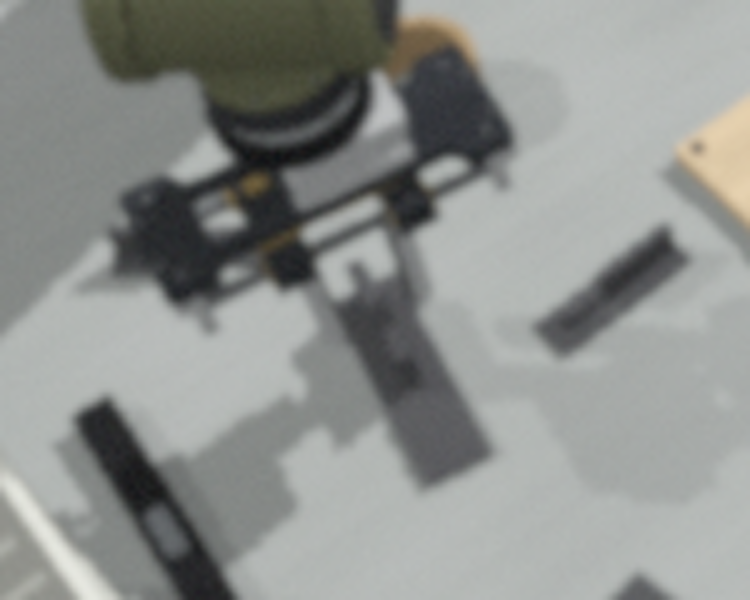

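```bash
python3 -m handwheel '[[0,0,0,0.05,0,0,0.4],[0,0,0,0.083,0,0,0.4],[0,0,0,0.083,0,0,0.4],[0,0,0,0.083,0,0,0.05],[0,0,0,0.083,0,0,0.05],[0,0,0,0.083,0,0,0.05],[0,0,0,0.083,0,0,0.05],[0,0,0,0.083,0,0,0.05]]' 40; python3 - <<'E'
from h import *
togo([466.5,-304.5,115],-1.71)
E
```

```text
clock: 15.0
eef_pos: [466.8, -304.6, 16.9]
eef_rot: [1.708, 1.57, -1.571]
wrist_force: [-1.2, 0.2, 2.7]
finger_gap: 9.3
t 15.0 at board [ -93.  -393.1   16.9] gap 9.3 F [-1.2  0.2  2.7]
 turn [ 0.0005 -0.     -0.0003] shift [-0.327  -0.      0.0011] dist 98.0
```

```bash
python3 -m handwheel '[[0,0,0,-0.1,0,0,0.05],[0,0,0,-0.25,0,0,0.05],[0,0,0,-0.3,0,0,0.05],[0,0,0,-0.3,0,0,0.05]]'; python3 - <<'E'
from h import *
togo([480,-120,110],-1.543)
E
```

```text
clock: 15.5
eef_pos: [466.9, -304.6, 106.8]
eef_rot: [2.12, 1.569, -1.159]
wrist_force: [-0.7, 0.2, -1.8]
finger_gap: 10.0
t 15.5 at board [ -93.  -393.1  106.8] gap 10.0 F [-0.7  0.2 -1.8]
 turn [-0.0526 -0.0002 -0.0004] shift [-0.0114 -0.6156  0.0411] dist 185.0
```

```bash
python3 -m handwheel '[[-0.02,0,0,-0.01,-0.15,0.01,0.05],[-0.04,0,0,-0.01,-0.3,0.02,0.05],[-0.053,0,0,-0.01,-0.45,0.03,0.05],[-0.053,0,0,-0.01,-0.616,0.04,0.05],[-0.053,0,0,-0.01,-0.616,0.04,0.05],[-0.053,0,0,-0.01,-0.616,0.04,0.05]]'; python3 - <<'E'
from h import *
togo(b2w(-60,20,70),-1.543)
im=camera('scene')[:,:,::-1];crop(im,130,130,330,280,4,'s12.png')
E
```

```text
clock: 16.25
eef_pos: [479.9, -120.2, 108.4]
eef_rot: [0.747, 1.569, -2.365]
wrist_force: [-0.5, -0.1, -1.6]
finger_gap: 9.6
t 16.25 at board [ -74.7 -209.1  108.4] gap 9.6 F [-0.5 -0.1 -1.6]
 turn [ 0.0005  0.0003 -0.0003] shift [ 0.1272 -0.7636 -0.0502] dist 233.0
```

View pics/s12.png

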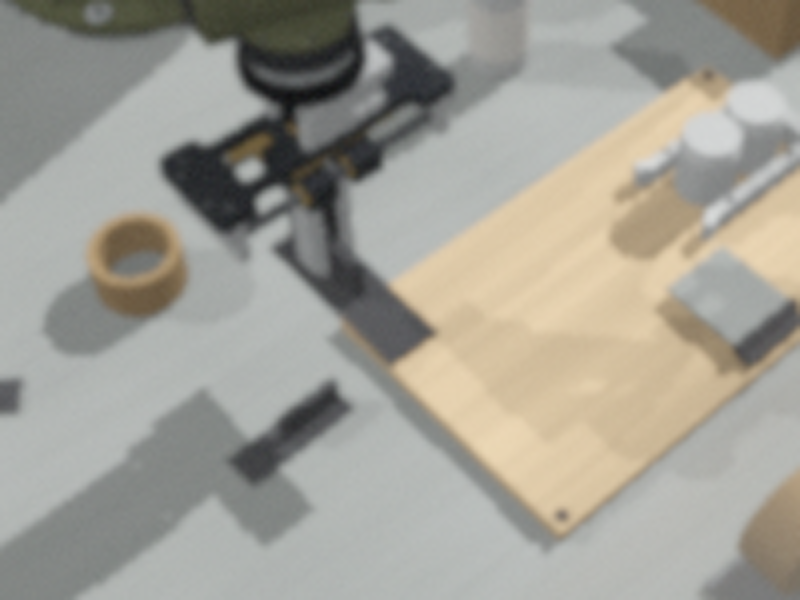

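```bash
python3 - <<'E'
from h import *
a=w('scene',130+435/4,130+332/4,96.5);b=w('scene',130+390/4,130+362/4,96.5);print(w2b(a),w2b(b),w2b((a+b)/2)-[-74.7,-209.1,0])
E
python3 -m handwheel '[[0,0,0,0.05,-0.2,-0.012,0.05],[0,0,0,0.08,-0.4,-0.025,0.05],[0,0,0,0.1,-0.6,-0.04,0.05],[0,0,0,0.127,-0.764,-0.05,0.05],[0,0,0,0.127,-0.764,-0.05,0.05],[0,0,0,0.127,-0.764,-0.05,0.05]]'; python3 - <<'E'
from h import *
togo(b2w(-60,20,30),-1.543)
im=camera('scene')[:,:,::-1];crop(im,180,110,380,260,4,'s13.png')
E
```

```text
[  15.23617077 -192.30867384   96.5       ] [  14.0655334  -229.12373397   96.5       ] [89.35085209 -1.6162039  96.5       ]
clock: 17.05
eef_pos: [488.6, 107.7, 69.9]
eef_rot: [0.786, 1.569, -2.328]
wrist_force: [-0.9, -0.8, -0.7]
finger_gap: 9.7
t 17.05 at board [-59.7  18.5  69.9] gap 9.7 F [-0.9 -0.8 -0.7]
 turn [-0.0001  0.0004 -0.0004] shift [ 0.1331 -0.0051  0.0008] dist 40.0
```

View pics/s13.png

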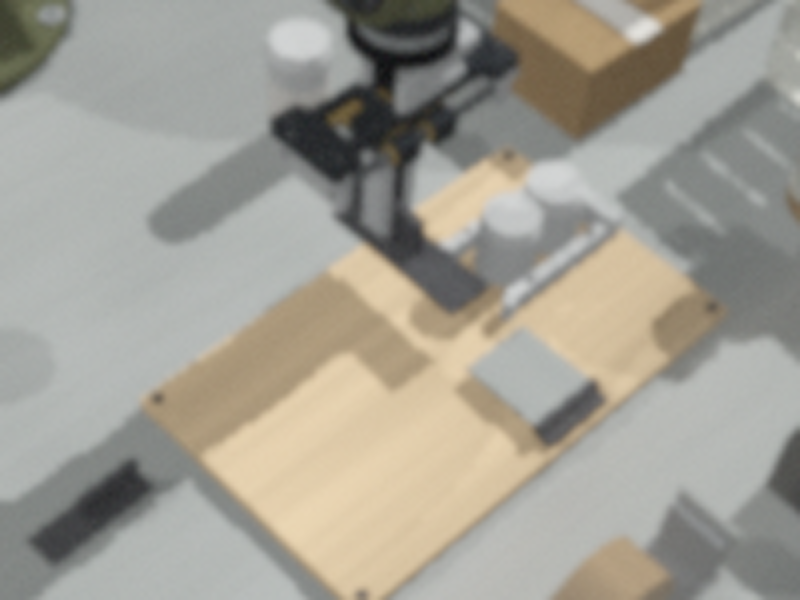

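```bash
python3 -m handwheel '[[0,0,0,0.06,-0.004,0,0.05],[0,0,0,0.1,-0.004,0,0.05],[0,0,0,0.12,-0.004,0,0.05],[0,0,0,0.133,-0.004,0,0.05],[0,0,0,0.138,-0.004,0,0.05],[0,0,0,0.138,-0.004,0,0.05]]'; python3 - <<'E'
from h import *
togo(b2w(-5,20,28.5),-1.543); st()
im=camera('scene')[:,:,::-1];crop(im,200,140,340,245,5,'s14.png')
E
```

```text
clock: 17.85
eef_pos: [488.8, 108.7, 29.0]
eef_rot: [1.198, 1.57, -1.917]
wrist_force: [0.3, -0.2, -1.0]
finger_gap: 9.5
t 17.85 at board [-59.5  19.5  29. ] gap 9.5 F [ 0.3 -0.2 -1. ]
 turn [-0.0003  0.0001 -0.0004] shift [ 0.0016 -0.0021 -0.1815] dist 54.0
17.85 [488.8 108.7  29. ] 9.5 F [ 0.3 -0.2 -1. ]
[[-0.     0.027 -1.   ]
 [-0.001 -1.    -0.027]
 [-1.     0.001  0.   ]]
```

View pics/s14.png

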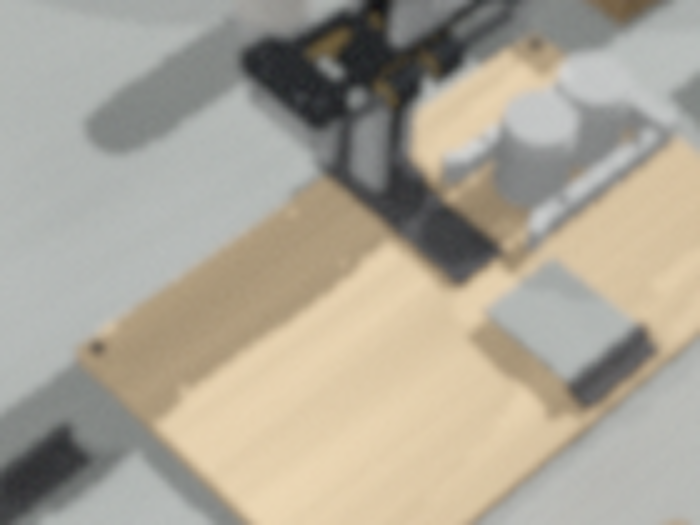

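```bash
python3 -m handwheel '[[0,0,0,0.004,0,0,0.05],[0,0,0,0.007,0,0,0.05],[0,0,0,0.007,0,0,0.05]]'; python3 - <<'E'
from h import *
togo(b2w(-5,20,28.5),-1.543); 
E
```

```text
clock: 18.27
eef_pos: [488.9, 108.7, 28.8]
eef_rot: [1.568, 1.57, -1.547]
wrist_force: [-14.2, -3.0, 29.1]
finger_gap: 9.9
t 18.27 at board [-59.4  19.5  28.8] gap 9.9 F [-14.2  -3.   29.1]
 turn [-0.0003  0.     -0.0004] shift [ 0.0011 -0.002  -0.1812] dist 54.0
```

```bash
python3 -m handwheel '[[0,0,0,0,-0.001,0,0.05],[0,0,0,0,-0.002,-0.02,0.05],[0,0,0,0,-0.002,-0.04,0.05],[0,0,0,0,-0.002,-0.06,0.05],[0,0,0,0,-0.002,-0.08,0.05],[0,0,0,0,-0.002,-0.1,0.05],[0,0,0,0,-0.002,-0.1,0.05]]'; python3 - <<'E'
from h import *
togo(b2w(-4,20,28.5),-1.543)
im=camera('scene')[:,:,::-1];crop(im,200,140,340,245,5,'s15.png')
im=camera('top')[:,:,::-1];crop(im,155,130,315,250,5,'c15.png')
E
```

```text
clock: 19.15
eef_pos: [519.8, 110.1, 28.9]
eef_rot: [2.44, 1.569, -0.674]
wrist_force: [1.6, -0.0, 2.4]
finger_gap: 9.5
t 19.15 at board [-28.5  20.   28.9] gap 9.5 F [ 1.6 -0.   2.4]
 turn [-0.0003 -0.0004 -0.0004] shift [ 0.0016 -0.     -0.0816] dist 24.0
```

View pics/s15.png

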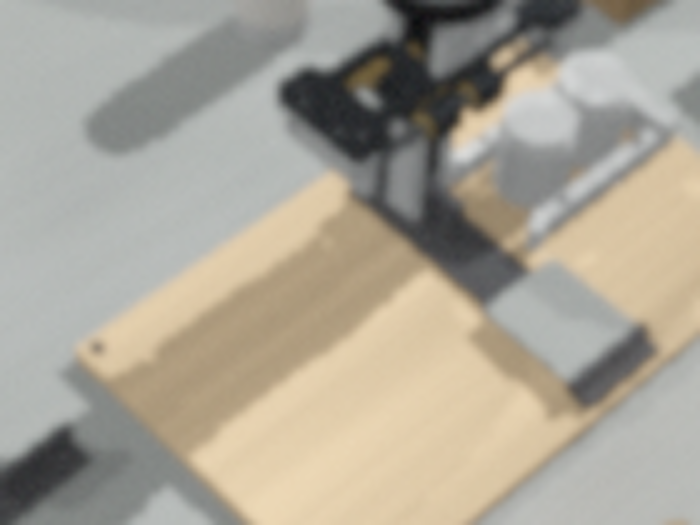

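View pics/c15.png

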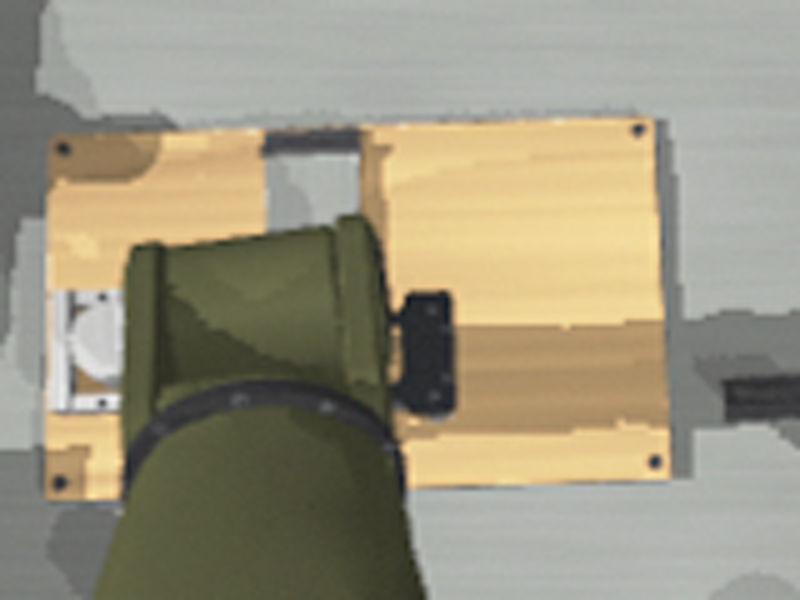

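```bash
python3 -m handwheel '[[0,0,0,0,0,-0.02,0.05],[0,0,0,0,0,-0.04,0.05],[0,0,0,0,0,-0.06,0.05],[0,0,0,0,0,-0.083,0.05],[0,0,0,0,0,-0.083,0.05],[0,0,0,0.004,0,-0.083,0.05],[0,0,0,0.006,0,-0.083,0.05],[0,0,0,0.006,0,-0.083,0.05]]'; python3 - <<'E'
from h import *
togo(b2w(-4,20,28.5),-1.543)
im=camera('scene')[:,:,::-1];crop(im,200,140,340,245,5,'s16.png')
im=camera('top')[:,:,::-1];crop(im,155,130,315,250,5,'c16.png'); st()
E
```

```text
clock: 20.25
eef_pos: [545.1, 110.7, 28.9]
eef_rot: [2.826, 1.567, -0.289]
wrist_force: [-3.5, -1.6, 20.6]
finger_gap: 9.9
t 20.25 at board [-3.2 19.9 28.9] gap 9.9 F [-3.5 -1.6 20.6]
 turn [-0.0004 -0.0011 -0.0004] shift [ 0.0012 -0.0002  0.0028] dist 1.0
20.35 [545.1 110.7  28.9] 9.7 F [-4.1 -1.5 21.5]
[[ 0.004  0.027 -1.   ]
 [-0.001 -1.    -0.027]
 [-1.     0.001 -0.004]]
```

View pics/s16.png

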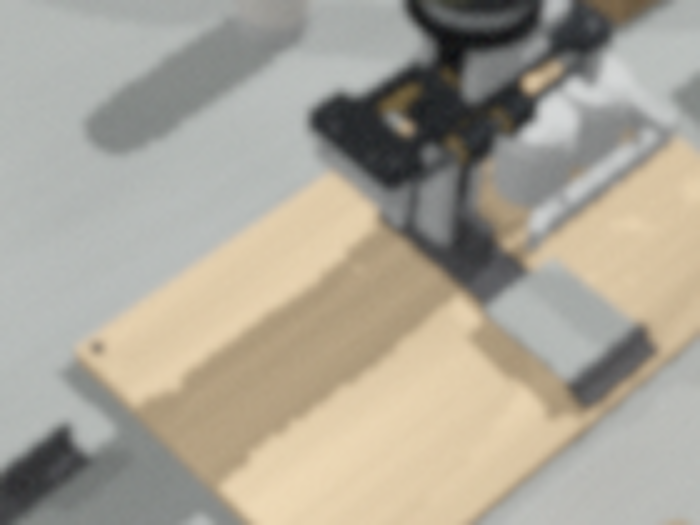

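View pics/c16.png

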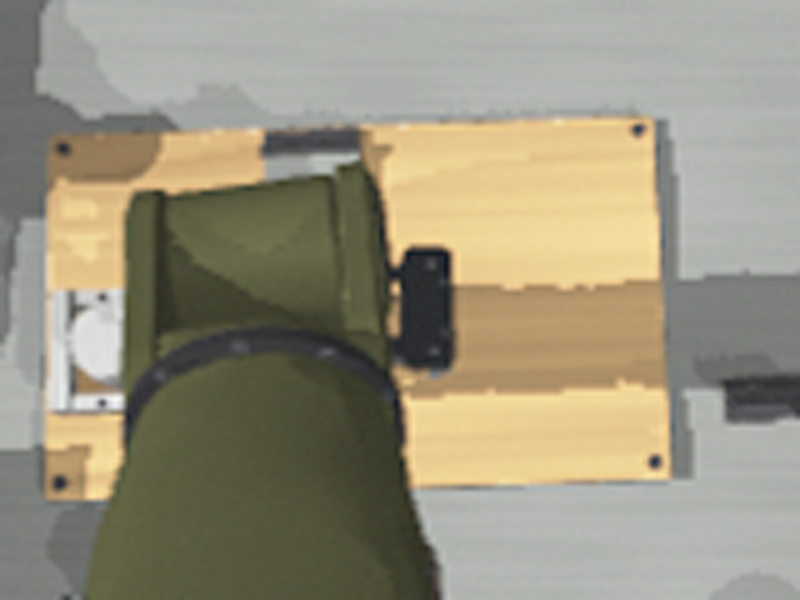

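```bash
python3 -c "
from cell import order
print(order.sign_off())
from h import st; st()"
```

```text
the job is handed in; nothing more can be done
None
the job is handed in; nothing more can be done
```

I pushed both tins into the lane one after the other, without gripping or lifting them. I then gripped the largest ribbed strip, set it across the mouth and slid it under the lapped plate. The job is handed in at about 20 s with the strip still held and pressed down; no verdict came back.

Last checks, in the board's frame:
- **Tins:** upright between the rails at about (-2, 137) and (-3, 88) mm, measured from the top camera before the strip was fetched. The arm blocked a full view of them afterwards. The last scene picture, though partly blocked, still showed both standing in the lane.
- **Strip:** gripper at x about -3, y about 20 mm, so the leading edge is at about x 86, roughly 31 mm under the plate. This relies on an 89 to 90 mm distance from gripper to edge, measured while the strip was held, since the edge itself is now hidden.
- **Flatness and press:** the tool's yaw was in line with the board and its tilt was about 0.004 rad. The wrist force showed about 21 N downward, with the fingers closed on the rib.
- **Plate and other items:** the plate looked level and unmoved in the last picture. None of the bystanders in view had visibly moved. My final views did not cover the whole bench.

No check failed. One press on the board briefly reached 29 N before the slide, because the contact was stiffer than expected; I eased it off before sliding.

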